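Measure the depth of an engine piston with a locking rod gauge

TASK

Measure how deep the piston sits in the small engine: lift the depth gauge off the dark plate by its blue knob and set it down gently, flat across the open cylinder with its rod over the middle of the bore. Push the rod slowly down by the knob until you feel its tip just touch the piston crown, lightly so that the piston is not driven down, then let go and press the red lock lever fully down so the rod is locked with its tip still on the piston. Leave the gauge standing there and everything else on the bench as it was.

Things in the scene. Friction and masses are not known exactly. Their poses are not given: they have to be found in the camera images.
- gauge: Loose rod depth gauge, about 0.55 kg in all. Flat-bottomed steel bridge 120 mm (its y) x 24 mm (x) x 12 mm; a rod guide 14 mm (x) x 22 mm (y) rises from its middle to 42 mm above the underside. Origin: middle of the underside; z up, y along the bridge towards the lock lever. Lifted by the knob, it hangs from the rod's upper stop.
- rod: The gauge's sliding rod, 7 mm thick, with a blue block-shaped knob on top, 18 mm (gauge x) x 26 mm (y) x 24 mm high. Origin: knob centre; axes as the gauge's. It slides only along the gauge's z, 49 mm down from fully drawn up (knob centre 104 mm above the bridge's underside); it starts drawn up to within 2 mm. Friction of about 2 N keeps it where it is left.
- rod_tip (a point): Lower end of the rod, 101 mm below the knob's centre: 3 mm above the bridge's underside when the rod is fully drawn up.
- lever (a joint): Angle of the lock lever in rad: 0 = open (its pad end sticks up, 32 degrees from level), 0.70 = closed: pressed down past level, 9 degrees below it, against its stop, where a pad inside grips the rod (about 10 N to shift it). It takes 3 to 5 N at the red bar, stays where it is left, and starts between 0 and 0.12.
- lever_pad (a point): Centre of the red round thumb bar (10 mm thick, 16 mm long across the lever) at the end of the lock lever, 30 mm from its hinge. The hinge runs along the gauge's x at y = 22 mm, z = 30 mm (gauge frame); open, the bar is at y = 48, z = 46 mm; closed, at y = 52, z = 25 mm.
- engine: Small engine, head off, fixed in a bench cradle: crankcase and finned dark barrel. The barrel's upper face is flat, 116 x 116 mm, 160 mm above the bench, the open bore in its middle. Origin: on the bench under the bore's axis; z up. In the bore is the piston (counted as engine), its flat crown somewhere from 20 to 44 mm below the upper face: that depth is to be found by touch.
- bore (a point): Middle of the mouth of the bore (54 mm across), level with the barrel's upper face.
- plate: Dark flat setting plate, 180 x 200 x 20 mm, fixed on the bench; the gauge stands on it. Origin: middle of its underside.
- cone: small blue anodised cone spacer, 34 mm wide, 18 mm high, on the dark plate; leave alone
- seal: black seal ring, 42 mm wide, 9 mm high, on the dark plate; leave alone
- spanner_a: bright spanner, 200 mm long, lying on the bench between engine and plate; leave alone
- spanner_b: dark spanner, 240 mm long, on the far part of the bench; leave alone
- t_key: T-handled hex key with a blue handle, 85 mm across the handle, on the far part of the bench; leave alone
- clear_tub: empty clear plastic tub, 120 x 120 x 65 mm; leave alone
- orange_tub: empty orange plastic tub, 150 x 100 x 65 mm; leave alone
- spray_can: blue can, 54 mm wide, 150 mm high, standing; leave alone
Mind the look-alikes: they are no part of the job. Several things have the shape of the gauge; the one meant has the colours described above.

How it is judged:
By the outcome, as a careful person would: the job done as asked, in the order asked, and still so for the second after the job is handed in, with the robot touching nothing.
It also fails if it takes over 56 s, if anything falls off the work surface, if the arm or the gripper's body presses on something with over 40 N, if the wrist force passes 120 N, or if a joint passes its speed limit or range.

ROBOT

A 6-joint arm with a two-finger parallel gripper is mounted at the origin on the work surface. World frame = base frame: x ahead of the robot, y to its left, z up, the work surface at z = 0. Lengths are in m, angles in rad, forces in N, time in s.
With the tool pointing down it reaches from about 0.35 to 0.875 m from the base axis. Payload 4.2 kg.
Tool frame: the origin (TCP) lies midway between the tips of the shut fingers; the grasp point (between the pads) lies 19 mm behind it (arm.hold_point_z is the z of the grasp point in the tool frame, in m); z points along the fingers, y is the line along which they close (so a half turn about z gives the same grasp; the last joint's range is limited). The gripper opens to 87 mm and grips with 3 to 60 N. Pads are 19 mm wide; open, the fingers measure 117 mm over their backs; the gripper's body (75 mm by 190 mm) begins 51 mm behind the grasp point.
Start: joints at [1.389, 0.385, 0.008, 0, -1.194, -0.259], TCP at [0.267, 0.565, 0.223] pointing down, gripper open.
Joint ranges: [-3.14, 3.14], [-1.21, 2.06], [-1.07, 1.41], [-3.16, 2.05], [-2.99, -0.16], [-3.1, 3.1]. Speed limits (rad/s): [2.79, 2.79, 3.14, 3.14, 3.14, 3.14].

INTERFACE

Orientations are given as a unit quaternion [x, y, z, w].
In Python, from bench import arm gives the robot as it stands. The module is installed in compiled form; this text tells all that it offers.
- The arm moves only by the tool drive_tool, never from a script. Its argument "plan" is a list of rows, each an object of numbers: "claw": the closure, from 0 (fully open) to 1 (shut); "tx", "ty", "tz": the shift along the world's x, y, z in m; "yaw": the turn about the world's z in degrees. In form: [{"claw": .., "tx": .., "ty": .., "tz": .., "yaw": ..}, ...]. A call has 1 to 20 rows; each row is the pose to reach, as a shift and turn from the pose commanded when the call began; what a row does not reach only later rows make up. A row lasts 1/12 s, in which the tool goes at most 41.7 mm and 7.16 degrees, less where a joint would pass 70% of its speed; a pose out of reach is approached as far as the arm can. A call with a gripper value outside its range is refused whole. The fingers move at their own pace and stop on an object; "squeeze" is the grip in N (left out, the last holds). Time passes only in rows, so rows that repeat a pose let the fingers close. It gives the time, the measured TCP pose, the force, the opening and the grip force at its end, in the units of the state.
- arm.get_state(): the state, without advancing time (a new reading comes with each control period).
- arm.snapshot(name): name is "side" or "top" or "wrist"; returns (picture, depth): 420x560x3 uint8, red, green, blue; 420x560 float32, m along the optical axis (not along the pixel's ray), 0 where there is no reading.
- arm.camera_info(name): a dict with "fovy" (degrees; the focal length in pixels is half the picture's height over the tangent of half this angle, whatever the lens; pixels are square), "cx", "cy" (the principal point, pixels), "R" (3x3) and "t" (3): a world point X has camera coordinates R X + t; the wrist camera has in their place "hand_eye" (4x4, takes a point from camera to tool coordinates, whose origin is the TCP and whose axes are the flange's). Camera axes: x right, y down, z forward; pixel columns grow to the right and rows downward; lengths in m; the calibration is good to about 2 mm. A picture is of the moment at which its call begins: read the wrist's pose just before it. camera_info takes no time and is no camera call.
- arm.close_job(): hands the job in; it is judged then, once.
Trained networks look in the newest picture that a camera, given by its name, has taken for a name from the list of things; names that differ only in an ending like _2 or _b are one class to them, and where a whole thing is asked for, a point or a joint stands for the part that bears it (a point fixed in the world has none). Each returns a list of dicts, best first, with "score" (0 to 1); they miss things now and then, are a little off and sometimes report something else, mostly with a low value. They report only what shows in the picture. A call takes as long as a camera call. They do not tell look-alikes from the thing itself.
- arm.outline_of(camera, query): "region" (420x560 bool, what is visible of it) and "point" ([column, row] as shares, 0 to 1, of the picture: columns of its width, rows of its height, amid what is visible of it).
- arm.place_of(camera, query): "point" ([column, row] as shares, 0 to 1, of the picture: columns of its width, rows of its height: a listed point, or the origin of a listed thing).
The state is a dict: "t": time; "joints": joint angles; "dq": joint speeds; "joint_efforts": joint torques, N m; "eef_pos": TCP position; "eef_rot": TCP orientation; "wrist_force": force on the tool from outside, world axes, zero at the start; "ft_torque": the same for the moment, N m; "finger_gap": finger opening in m; "grip_force": force on a finger pad.
Only numpy, scipy, OpenCV 4.12 (cv2) and the standard library are available. Lean on these libraries where they do the work, as an engineer would, in place of code of your own. Each camera call takes 0.05 s, during which the arm holds its last target. There are 200 camera calls.

## Working session

There is one attempt and no reset: what is moved stays moved. The work goes in short steps, Python scripts to look and compute and a tool call to move; the robot and the scene stay as the last step left them, time stands still between calls to the robot, and variables do not carry over. Pictures are saved under pics/ and viewed, at most 10 in all, crops included, and the job is handed in when it is done.

Besides the shell and the picture viewer there is one more tool, called after "Call:" as a command line: name --argument value ..., lists and objects as JSON in quotes. drive_tool: Moves the arm, as the interface text tells. Its arguments: {"type":"object","properties":{"plan":{"type":"array"},"squeeze":{"type":"number"}},"required":["plan"]}

```bash
mkdir -p pics
cat > h.py <<'E'
import numpy as np, cv2
from scipy.spatial.transform import Rotation as Ro
from bench import arm
def K(n):
    c=arm.camera_info(n); return c,210/np.tan(np.radians(c["fovy"])/2)
def shot(n):
    s=arm.get_state(); p,d=arm.snapshot(n); return s,p,d
def world(n,s,u,v,z):
    c,f=K(n); u=np.asarray(u,float);v=np.asarray(v,float);z=np.asarray(z,float)
    P=np.stack([(u-c["cx"])/f*z,(v-c["cy"])/f*z,z],-1)
    if "R" in c: return (P-np.array(c["t"]))@np.array(c["R"])
    H=np.array(c["hand_eye"]); P=P@H[:3,:3].T+H[:3,3]
    return Ro.from_quat(s["eef_rot"]).apply(P.reshape(-1,3)).reshape(P.shape)+s["eef_pos"]
def ray_at_z(n,s,u,v,z0):
    a=world(n,s,u,v,0.0);b=world(n,s,u,v,1.0); return a+(b-a)*(z0-a[2])/(b[2]-a[2])
E
cat > a.py <<'E'
from h import *
ims=[]
for n in ("top","side"):
    s,p,d=shot(n); cv2.imwrite(f"pics/{n}0.png",p[...,::-1]); np.save(f"{n}0.npy",d)
    for q in ("gauge","rod","lever_pad","engine","bore","plate","rod_tip","cone"):
        for r in arm.place_of(n,q)[:4]:
            u,v=r["point"][0]*560,r["point"][1]*420
            z=d[min(int(v),419),min(int(u),559)]
            print(n,q,round(r["score"],2),round(u),round(v),np.round(world(n,s,u,v,z),3))
print(s["t"],s["eef_pos"],s["eef_rot"],s["finger_gap"],arm.hold_point_z)
E
python3 a.py
```

```text
top gauge 0.84 233 270 [0.362 0.155 0.042]
top gauge 0.56 220 202 [0.558 0.191 0.061]
top gauge 0.56 186 323 [0.216 0.286 0.04 ]
top gauge 0.54 324 280 [ 0.331 -0.107  0.012]
top rod 0.66 214 199 [0.552 0.193 0.135]
top rod 0.64 180 338 [ 0.171  0.316 -0.001]
top rod 0.43 230 267 [0.37  0.153 0.122]
top rod 0.43 330 281 [ 0.329 -0.112  0.116]
top lever_pad 0.63 225 287 [0.317 0.177 0.054]
top lever_pad 0.49 200 199 [0.565 0.247 0.069]
top lever_pad 0.48 203 318 [0.227 0.245 0.014]
top lever_pad 0.47 344 284 [ 0.318 -0.161  0.041]
top engine 0.71 344 212 [ 0.505 -0.15   0.163]
top bore 0.78 351 202 [ 0.541 -0.176  0.122]
top plate 0.93 216 204 [0.552 0.203 0.064]
top cone 0.63 193 185 [0.616 0.276 0.033]
side gauge 0.93 149 223 [0.213 0.279 0.018]
side gauge 0.84 207 226 [0.357 0.152 0.011]
side gauge 0.79 251 192 [0.56  0.184 0.034]
side gauge 0.74 250 279 [ 0.322 -0.125  0.012]
side rod 0.67 202 202 [0.352 0.155 0.109]
side rod 0.61 146 200 [0.222 0.281 0.107]
side rod 0.48 248 252 [ 0.325 -0.119  0.112]
side rod 0.44 247 171 [0.549 0.184 0.127]
side lever_pad 0.6 259 277 [ 0.355 -0.125 -0.001]
side lever_pad 0.47 241 177 [0.602 0.305 0.02 ]
side lever_pad 0.45 192 218 [0.314 0.167 0.054]
side lever_pad 0.38 162 219 [ 0.265  0.296 -0.003]
side engine 0.24 242 178 [0.564 0.239 0.065]
side bore 0.96 319 218 [ 0.555 -0.157  0.133]
side plate 0.72 245 197 [0.537 0.192 0.021]
side rod_tip 0.52 316 257 [ 0.48  -0.227  0.076]
side cone 0.54 253 175 [0.633 0.265 0.035]
0.45 [0.2666127  0.56520212 0.22246268] [ 9.75802511e-01 -2.18653724e-01 -2.20275582e-05  8.66027510e-05] 0.0875269007680502 -0.0187
```

```bash
python3 -c "
import cv2
t=cv2.imread('pics/top0.png')[150:380,140:400]; s=cv2.imread('pics/side0.png')[130:310,110:370]
a=cv2.resize(t,(400,354),interpolation=3);b=cv2.resize(s,(400,277),interpolation=3)
cv2.imwrite('pics/c0.png',cv2.hconcat([a,cv2.copyMakeBorder(b,0,77,0,0,0)]))"
```

```text
(no output)
```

View pics/c0.png

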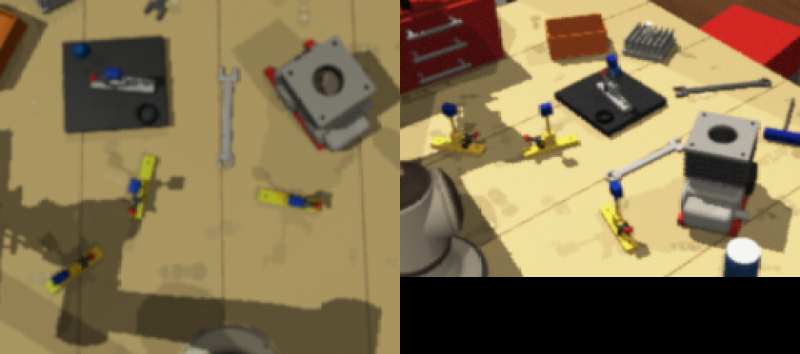

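Candidates at top pixels (220,202), (233,270), (186,323) and (324,280). The first has a bare steel bridge and stands on the dark plate, which fits. The other three have yellow bridges and stand on the bench. I'll go above the first and confirm it in a close crop.

Call:
drive_tool --plan '[{"claw": 0,"tx": 0.0,"ty": 0.0,"tz": 0.04,"yaw": -7},{"claw": 0,"tx": 0.02,"ty": -0.03,"tz": 0.06,"yaw": -14},{"claw": 0,"tx": 0.04,"ty": -0.06,"tz": 0.08,"yaw": -21},{"claw": 0,"tx": 0.06,"ty": -0.09,"tz": 0.1,"yaw": -28},{"claw": 0,"tx": 0.08,"ty": -0.12,"tz": 0.11,"yaw": -35},{"claw": 0,"tx": 0.1,"ty": -0.15,"tz": 0.11,"yaw": -42},{"claw": 0,"tx": 0.12,"ty": -0.18,"tz": 0.11,"yaw": -49},{"claw": 0,"tx": 0.14,"ty": -0.21,"tz": 0.11,"yaw": -56},{"claw": 0,"tx": 0.16,"ty": -0.24,"tz": 0.11,"yaw": -63},{"claw": 0,"tx": 0.18,"ty": -0.27,"tz": 0.11,"yaw": -70},{"claw": 0,"tx": 0.2,"ty": -0.3,"tz": 0.11,"yaw": -75},{"claw": 0,"tx": 0.22,"ty": -0.33,"tz": 0.11,"yaw": -75},{"claw": 0,"tx": 0.24,"ty": -0.36,"tz": 0.11,"yaw": -75},{"claw": 0,"tx": 0.25,"ty": -0.375,"tz": 0.11,"yaw": -75},{"claw": 0,"tx": 0.25,"ty": -0.375,"tz": 0.11,"yaw": -75},{"claw": 0,"tx": 0.25,"ty": -0.375,"tz": 0.11,"yaw": -75}]'

```text
t: 2.23
eef_pos: [0.517, 0.1894, 0.3324]
eef_rot: [-0.64, 0.768, 0.0, -0.0]
wrist_force: [0.4, 1.2, -0.6]
finger_gap: 0.0872
grip_force: 0.0
```

```bash
cat > b.py <<'E'
from h import *
import sys
s,p,d=shot("wrist"); cv2.imwrite(f"pics/{sys.argv[1]}.png",p[...,::-1]); np.save(sys.argv[1]+".npy",d)
for q in sys.argv[2:]:
    for r in arm.place_of("wrist",q)[:2]:
        u,v=r["point"][0]*560,r["point"][1]*420
        z=d[min(int(v),419),min(int(u),559)]
        print(q,round(r["score"],2),round(u),round(v),np.round(world("wrist",s,u,v,z),4))
print(s["t"],np.round(s["eef_pos"],4),np.round(s["eef_rot"],4),np.round(s["joints"],2),s["wrist_force"])
E
python3 b.py w1 gauge rod lever_pad plate
python3 -c "
from h import *
print(np.round(arm.camera_info('wrist')['hand_eye'],3))"
```

```text
gauge 0.71 381 130 [0.3712 0.16   0.0144]
gauge 0.7 258 180 [0.5536 0.1917 0.0612]
rod 0.92 250 191 [0.5569 0.19   0.1349]
rod 0.92 544 213 [0.2159 0.2841 0.1152]
lever_pad 0.63 430 132 [0.3167 0.1713 0.0478]
lever_pad 0.53 263 221 [0.5568 0.2466 0.0688]
plate 0.96 259 185 [0.5475 0.1893 0.1153]
plate 0.27 259 219 [0.562  0.2433 0.0682]
2.2333 [0.517  0.1894 0.3324] [-6.402e-01  7.682e-01  1.000e-04 -0.000e+00] [ 0.65  0.2   0.02 -0.   -1.39 -0.83] [ 0.41031277  1.15011136 -0.60356397]
[[-0.    -0.967 -0.255  0.069]
 [ 1.    -0.    -0.001 -0.   ]
 [ 0.001 -0.255  0.967 -0.162]
 [ 0.     0.     0.     1.   ]]
```

View pics/w1.png

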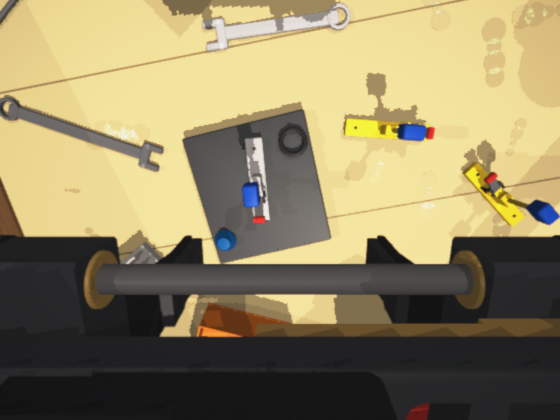

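Steel gauge on the dark plate: its blue knob is at (250,193), its red lever bar at (259,220), and its bridge is bare grey. The yellow ones at (390,130) and (500,195) are look-alikes. Next I'll measure its pose from the depth image.

```bash
cat > c.py <<'E'
from h import *
import sys
n=sys.argv[1]; s=arm.get_state(); d=np.load(n+".npy"); p=cv2.imread(f"pics/{n}.png")
x0,y0,z0=map(float,sys.argv[2:5])
v,u=np.mgrid[0:420,0:560]; W=world("wrist",s,u,v,d); 
near=(np.hypot(W[...,0]-x0,W[...,1]-y0)<.09)&(d>.02)
hsv=cv2.cvtColor(p,cv2.COLOR_BGR2HSV)
pl=near&(abs(W[...,2]-z0)<.006); print("ground z",np.median(W[pl][:,2]))
def rect(m,name):
    Q=W[m]; r=cv2.minAreaRect((Q[:,:2]*1000).astype(np.float32))
    print(name,len(Q),np.round(r[0],1),np.round(r[1],1),round(r[2],1),"z",np.round(np.percentile(Q[:,2],[10,50,90]),4))
blue=near&(hsv[...,0]>100)&(hsv[...,0]<135)&(hsv[...,1]>120)
red=near&((hsv[...,0]<8)|(hsv[...,0]>172))&(hsv[...,1]>130)
rect(blue&(W[...,2]>z0+.035),"knob all")
zt=np.percentile(W[blue&(W[...,2]>z0+.035)][:,2],85)
rect(blue&(W[...,2]>zt-.004),"knob top")
rect(red,"red")
br=near&(W[...,2]>z0+.007)&(W[...,2]<z0+.018)&(hsv[...,1]<90)&(hsv[...,2]>90)
m=cv2.morphologyEx(br.astype(np.uint8),cv2.MORPH_OPEN,np.ones((2,2)))>0
rect(m,"bridge")
Q=W[m][:,:2]; q=Q-Q.mean(0); e=np.linalg.eigh(q.T@q)[1][:,1]; print("bridge dir deg",np.degrees(np.arctan2(e[1],e[0]))%180,Q.mean(0))
E
python3 c.py w1 0.556 0.19 0.02
```

```text
ground z 0.020160475927780308
knob all 367 [557.1 198.2] [25.6 18.4] 86.8 z [0.1313 0.1341 0.1353]
knob top 332 [556.9 198.2] [25.6 17.9] 85.7 z [0.1328 0.1342 0.1353]
red 94 [530.5 221.2] [122.4  14.8] 39.1 z [0.0643 0.0682 0.4447]
bridge 809 [551.3 186.1] [149.4  48.8] 71.3 z [0.03   0.032  0.0334]
bridge dir deg 87.76072477534628 [0.5519412 0.1802748]
```

Call:
drive_tool --plan '[{"claw": 0,"tx": 0.02,"ty": 0.004,"tz": -0.03,"yaw": 5},{"claw": 0,"tx": 0.04,"ty": 0.0085,"tz": -0.06,"yaw": 6},{"claw": 0,"tx": 0.04,"ty": 0.0085,"tz": -0.1,"yaw": 6},{"claw": 0,"tx": 0.04,"ty": 0.0085,"tz": -0.1,"yaw": 6},{"claw": 0,"tx": 0.04,"ty": 0.0085,"tz": -0.1,"yaw": 6}]'

```text
t: 2.9
eef_pos: [0.5556, 0.1987, 0.231]
eef_rot: [-0.681, 0.732, 0.0, -0.003]
wrist_force: [-0.3, 0.1, 1.5]
finger_gap: 0.0871
grip_force: 0.0
```

```bash
python3 b.py w2 rod lever_pad; python3 c.py w2 0.556 0.19 0.02
```

```text
rod 0.9 503 141 [0.3697 0.1598 0.1165]
rod 0.82 283 205 [0.5568 0.1962 0.134 ]
lever_pad 0.8 279 235 [0.564  0.2461 0.0677]
2.9 [0.5556 0.1987 0.231 ] [-6.808e-01  7.324e-01  1.000e-04 -2.700e-03] [ 0.62  0.32 -0.06  0.   -1.19 -0.69] [-0.32992275  0.13566408  1.4532231 ]
ground z 0.02467100887155925
knob all 689 [561.5 197.8] [25.4 18. ] 83.6 z [0.1356 0.1388 0.1398]
knob top 620 [561.4 197.8] [25.2 17.6] 82.6 z [0.1377 0.1389 0.1399]
red 130 [557.  224.4] [92.8 15.6] 66.5 z [0.0708 0.073  0.0741]
bridge 1135 [560.4 196.6] [133.2  24.3] 84.3 z [0.0352 0.0366 0.0378]
bridge dir deg 83.99619510892396 [0.55820598 0.17404864]
```

View pics/w2.png

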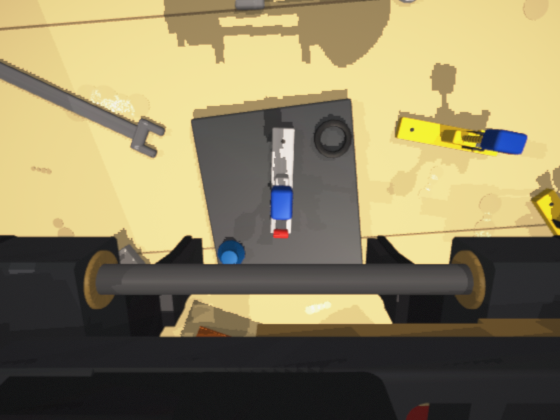

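```bash
python3 b.py w3 rod lever_pad|tail -1; python3 c.py w3 0.556 0.19 0.02
```

```text
3.05 [0.5579 0.1998 0.236 ] [-0.6808  0.7324 -0.001   0.0028] [ 0.62  0.32 -0.06  0.   -1.19 -0.69] [ 0.32275286 -0.01660788 -0.77800269]
ground z 0.019028187196413665
knob all 664 [557.5 195.4] [25.5 17.2] 86.0 z [0.1304 0.1329 0.134 ]
knob top 604 [557.3 195.6] [25.  16.9] 85.4 z [0.1318 0.133  0.134 ]
red 129 [550.4 214.5] [74.6 15.9] 68.8 z [0.065  0.0668 0.0683]
bridge 1173 [555.2 195.6] [131.2  24.2] 84.7 z [0.0297 0.031  0.0322]
bridge dir deg 84.96833022545465 [0.55327988 0.17227723]
```

Call:
drive_tool --plan '[{"claw": 0,"tx": 0.0,"ty": -0.0015,"tz": -0.025,"yaw": -1},{"claw": 0,"tx": 0.0,"ty": -0.0015,"tz": -0.055,"yaw": -1},{"claw": 0,"tx": 0.0,"ty": -0.0015,"tz": -0.085,"yaw": -1},{"claw": 0,"tx": 0.0,"ty": -0.0015,"tz": -0.11,"yaw": -1},{"claw": 0,"tx": 0.0,"ty": -0.0015,"tz": -0.125,"yaw": -1},{"claw": 0,"tx": 0.0,"ty": -0.0015,"tz": -0.13,"yaw": -1},{"claw": 0.5,"tx": 0.0,"ty": -0.0015,"tz": -0.13,"yaw": -1},{"claw": 0.65,"tx": 0.0,"ty": -0.0015,"tz": -0.13,"yaw": -1},{"claw": 0.8,"tx": 0.0,"ty": -0.0015,"tz": -0.13,"yaw": -1},{"claw": 1,"tx": 0.0,"ty": -0.0015,"tz": -0.13,"yaw": -1},{"claw": 1,"tx": 0.0,"ty": -0.0015,"tz": -0.13,"yaw": -1},{"claw": 1,"tx": 0.0,"ty": -0.0015,"tz": -0.13,"yaw": -1},{"claw": 1,"tx": 0.0,"ty": -0.0015,"tz": -0.13,"yaw": -1}]' --squeeze 25

```text
t: 4.28
eef_pos: [0.5568, 0.1974, 0.1031]
eef_rot: [-0.674, 0.739, -0.0, 0.0]
wrist_force: [0.4, 0.1, 0.1]
finger_gap: 0.0485
grip_force: 0.0
```

Call:
drive_tool --plan '[{"claw": 1},{"claw": 1},{"claw": 1},{"claw": 1},{"claw": 1},{"claw": 1},{"claw": 1},{"claw": 1},{"claw": 1},{"claw": 1}]'

```text
invalid input
```

Call:
drive_tool --plan '[{"claw": 1,"tx": 0,"ty": 0,"tz": 0,"yaw": 0},{"claw": 1,"tx": 0,"ty": 0,"tz": 0,"yaw": 0},{"claw": 1,"tx": 0,"ty": 0,"tz": 0,"yaw": 0},{"claw": 1,"tx": 0,"ty": 0,"tz": 0,"yaw": 0},{"claw": 1,"tx": 0,"ty": 0,"tz": 0,"yaw": 0},{"claw": 1,"tx": 0,"ty": 0,"tz": 0,"yaw": 0},{"claw": 1,"tx": 0,"ty": 0,"tz": 0,"yaw": 0}]'

```text
t: 4.87
eef_pos: [0.5568, 0.1973, 0.1025]
eef_rot: [-0.674, 0.739, -0.0, 0.0]
wrist_force: [1.2, -0.3, -0.5]
finger_gap: 0.0174
grip_force: 25.0
```

Call:
drive_tool --plan '[{"claw": 1,"tx": 0,"ty": 0,"tz": 0.003,"yaw": 0},{"claw": 1,"tx": 0,"ty": 0,"tz": 0.006,"yaw": 0},{"claw": 1,"tx": 0,"ty": 0,"tz": 0.012,"yaw": 0},{"claw": 1,"tx": 0,"ty": 0,"tz": 0.025,"yaw": 0},{"claw": 1,"tx": 0,"ty": 0,"tz": 0.045,"yaw": 0},{"claw": 1,"tx": 0,"ty": 0,"tz": 0.07,"yaw": 0},{"claw": 1,"tx": 0,"ty": 0,"tz": 0.1,"yaw": 0},{"claw": 1,"tx": 0,"ty": 0,"tz": 0.13,"yaw": 0},{"claw": 1,"tx": 0,"ty": 0,"tz": 0.16,"yaw": 0},{"claw": 1,"tx": 0,"ty": 0,"tz": 0.19,"yaw": 0},{"claw": 1,"tx": 0,"ty": 0,"tz": 0.21,"yaw": 0},{"claw": 1,"tx": 0,"ty": 0,"tz": 0.22,"yaw": 0},{"claw": 1,"tx": 0,"ty": 0,"tz": 0.22,"yaw": 0}]'

```text
t: 5.95
eef_pos: [0.557, 0.1975, 0.3248]
eef_rot: [-0.674, 0.739, -0.0, 0.002]
wrist_force: [-0.6, -0.3, -6.2]
finger_gap: 0.0181
grip_force: 25.0
```

```bash
cat > d.py <<'E'
from h import *
for n in ("top","side","wrist"):
    s,p,d=shot(n)
    if n=="wrist": cv2.imwrite("pics/w4.png",p[...,::-1])
    for r in arm.place_of(n,"bore")[:1]:
        u,v=r["point"][0]*560,r["point"][1]*420; print(n,r["score"],u,v,np.round(ray_at_z(n,s,u,v,.16),4))
    # bore: barrel top-face plane cloud
    vv,uu=np.mgrid[0:420,0:560]; W=world(n,s,uu,vv,d)
    m=(abs(W[...,2]-.16)<.005)&(np.hypot(W[...,0]-.545,W[...,1]+.165)<.12)&(d>.02)
    m=cv2.morphologyEx(m.astype(np.uint8),cv2.MORPH_OPEN,np.ones((2,2)))>0
    if m.sum()>50:
        Q=W[m]; r=cv2.minAreaRect((Q[:,:2]*1000).astype(np.float32)); print(n,"face",m.sum(),r,np.median(Q[:,2]))
print(s["t"],s["eef_pos"],s["wrist_force"],s["finger_gap"])
E
python3 d.py
```

```text
top 0.75 351.68 202.31400000000002 [ 0.5321 -0.1703  0.16  ]
top face 1610 ((499.818115234375, -115.44306945800781), (131.465576171875, 357.371337890625), 32.98384094238281) 0.160350239003838
side 0.9 320.6 218.60999999999999 [ 0.5322 -0.1831  0.16  ]
side face 992 ((273.7942199707031, -391.5367736816406), (1197.1527099609375, 124.08930969238281), 38.96883773803711) 0.16076212847528615
6.15 [0.5554397  0.19689819 0.31972661] [ 0.84556152  0.21604119 -5.92971432] 0.0177907275147641
```

View pics/w4.png

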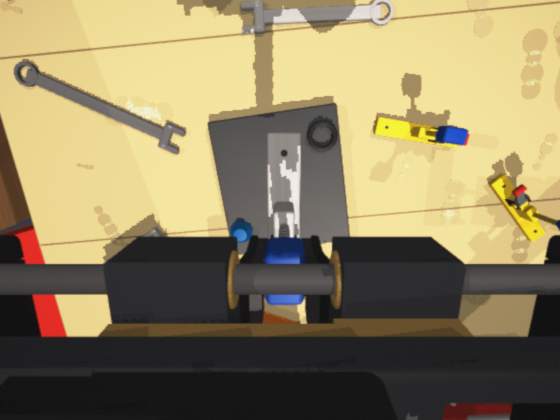

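Call:
drive_tool --plan '[{"claw": 1,"tx": -0.002,"ty": -0.012,"tz": 0,"yaw": 0},{"claw": 1,"tx": -0.005,"ty": -0.03,"tz": 0,"yaw": 0},{"claw": 1,"tx": -0.008,"ty": -0.055,"tz": 0,"yaw": 0},{"claw": 1,"tx": -0.01,"ty": -0.085,"tz": 0,"yaw": 0},{"claw": 1,"tx": -0.013,"ty": -0.115,"tz": 0,"yaw": 0},{"claw": 1,"tx": -0.016,"ty": -0.145,"tz": 0,"yaw": 0},{"claw": 1,"tx": -0.019,"ty": -0.17,"tz": 0,"yaw": 0},{"claw": 1,"tx": -0.022,"ty": -0.19,"tz": 0,"yaw": 0},{"claw": 1,"tx": -0.024,"ty": -0.2,"tz": 0,"yaw": 0},{"claw": 1,"tx": -0.025,"ty": -0.205,"tz": 0,"yaw": 0},{"claw": 1,"tx": -0.025,"ty": -0.205,"tz": 0,"yaw": 0},{"claw": 1,"tx": -0.025,"ty": -0.205,"tz": 0,"yaw": 0},{"claw": 1,"tx": -0.025,"ty": -0.205,"tz": 0,"yaw": 0},{"claw": 1,"tx": -0.025,"ty": -0.205,"tz": 0,"yaw": 0},{"claw": 1,"tx": -0.025,"ty": -0.205,"tz": 0,"yaw": 0}]'

```text
t: 7.5
eef_pos: [0.5318, -0.0069, 0.3224]
eef_rot: [-0.674, 0.738, 0.0, -0.0]
wrist_force: [-0.6, 0.1, -5.5]
finger_gap: 0.0176
grip_force: 25.0
```

```bash
cat > e.py <<'E'
from h import *
import sys
n="wrist"; s,p,d=shot(n); cv2.imwrite(f"pics/{sys.argv[1]}.png",p[...,::-1])
r=arm.place_of(n,"bore")
for r in r[:2]:
    u,v=r["point"][0]*560,r["point"][1]*420; print(r["score"],u,v,np.round(ray_at_z(n,s,u,v,.16),4))
vv,uu=np.mgrid[0:420,0:560]; W=world(n,s,uu,vv,d)
m=(abs(W[...,2]-.16)<.006)&(np.hypot(W[...,0]-.532,W[...,1]+.175)<.1)&(d>.02)
m=cv2.morphologyEx(m.astype(np.uint8),cv2.MORPH_OPEN,np.ones((3,3)))
nb,l,st,c=cv2.connectedComponentsWithStats(m); k=1+st[1:,4].argmax(); m=(l==k)
Q=W[m]; print("face",m.sum(),cv2.minAreaRect((Q[:,:2]*1000).astype(np.float32)),np.median(Q[:,2]))
cs,h=cv2.findContours(m.astype(np.uint8),cv2.RETR_CCOMP,cv2.CHAIN_APPROX_NONE)
for i,cc in enumerate(cs):
    if h[0][i][3]>=0 and len(cc)>30:
        cc=cc[:,0]; P=np.array([ray_at_z(n,s,a,b,.16)[:2] for a,b in cc]); A=np.c_[2*P,np.ones(len(P))]
        x=np.linalg.lstsq(A,(P**2).sum(1),rcond=None)[0]; print("hole",len(cc),x[:2],np.sqrt(x[2]+x[0]**2+x[1]**2))
print(s["t"],s["eef_pos"],s["eef_rot"],s["wrist_force"],s["joints"])
E
python3 e.py w5
```

```text
0.83 263.312 3.108 [ 0.5354 -0.177   0.16  ]
face 8027 ((531.8927612304688, -172.00254821777344), (116.00761413574219, 108.83702850341797), 33.24628448486328) 0.15985939950921924
7.5 [ 0.53181616 -0.00688949  0.32239701] [-6.74438507e-01  7.38331018e-01  7.44744239e-05 -4.63220280e-05] [-0.60773365  0.14697291 -5.47075941] [ 2.92158417e-01  1.68888626e-01 -4.27121794e-02 -9.62570049e-05
 -1.35934355e+00 -3.82526630e-01]
```

View pics/w5.png

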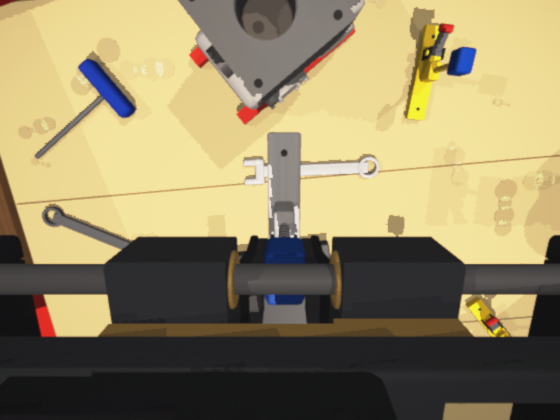

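Call:
drive_tool --plan '[{"claw": 1,"tx": 0,"ty": -0.012,"tz": 0,"yaw": 0},{"claw": 1,"tx": 0,"ty": -0.03,"tz": 0,"yaw": 0},{"claw": 1,"tx": 0,"ty": -0.045,"tz": 0,"yaw": 0},{"claw": 1,"tx": 0,"ty": -0.05,"tz": 0,"yaw": 0},{"claw": 1,"tx": 0,"ty": -0.05,"tz": 0,"yaw": 0},{"claw": 1,"tx": 0,"ty": -0.05,"tz": 0,"yaw": 0},{"claw": 1,"tx": 0,"ty": -0.05,"tz": 0,"yaw": 0},{"claw": 1,"tx": 0,"ty": -0.05,"tz": 0,"yaw": 0}]'

```text
t: 8.27
eef_pos: [0.5317, -0.0572, 0.3226]
eef_rot: [-0.674, 0.739, 0.0, 0.0]
wrist_force: [-0.1, 0.4, -5.5]
finger_gap: 0.0179
grip_force: 25.0
```

```bash
python3 e.py w6
```

```text
0.79 270.2 63.882000000000005 [ 0.5343 -0.1773  0.16  ]
face 12806 ((534.040283203125, -175.39637756347656), (116.24479675292969, 116.49805450439453), 33.254032135009766) 0.1598571779645544
hole 178 [ 0.53378076 -0.17442465] 0.027203533991523688
8.2667 [ 0.53168409 -0.05721688  0.32255237] [-6.74207089e-01  7.38542341e-01  4.97261662e-05  9.91833576e-05] [-0.12505219  0.37622323 -5.47205435] [ 1.96150778e-01  1.73958418e-01 -3.60450045e-02 -1.91954286e-04
 -1.36067460e+00 -2.87125950e-01]
```

Run:
```python
from h import *
n="wrist"; s,p,d=shot(n); vv,uu=np.mgrid[0:420,0:560]; W=world(n,s,uu,vv,d)
T=Ro.from_quat(s["eef_rot"]).inv().apply((W-s["eef_pos"]).reshape(-1,3)).reshape(W.shape)
m=(T[...,2]>.06)&(T[...,2]<.085)&(T[...,0]>.015)&(T[...,0]<.08)&(abs(T[...,1])<.03)&(d>.02)&(vv<235)
Q=T[m]; z=np.median(Q[:,2]); Q=Q[abs(Q[:,2]-z)<.004]
print(len(Q),"z",z,"x max",np.percentile(Q[:,0],[98,100]),"x min",Q[:,0].min())
for a in (.02,.03,.04,.05):
    q=Q[abs(Q[:,0]-a)<.004]; print(a,q[:,1].min(),q[:,1].max(),np.median(q[:,2]))
a=2*np.arctan2(s["eef_rot"][1],s["eef_rot"][0]); print(np.degrees(a)%360-360, s["eef_pos"],s["wrist_force"])
```

```text
2114 z 0.07231961930261382 x max [0.0597876  0.06050892] x min 0.01502790050895865
0.02 -0.01255755171427509 0.01116717790301855 0.0724030557572222
0.03 -0.012369272192141413 0.011003155232198856 0.07230513400506061
0.04 -0.012247349193982592 0.010878072687002124 0.07226137781340448
0.05 -0.012097154725737675 0.011482773928267444 0.0721420808301659
-95.20758227207199 [ 0.53167277 -0.05722979  0.32254916] [-0.9137524   0.31610793 -5.3852717 ]
```

Call:
drive_tool --plan '[{"claw": 1,"tx": 0,"ty": -0.01,"tz": 0,"yaw": 4},{"claw": 1,"tx": 0.001,"ty": -0.03,"tz": 0,"yaw": 9},{"claw": 1,"tx": 0.001,"ty": -0.05,"tz": 0,"yaw": 15},{"claw": 1,"tx": 0.002,"ty": -0.075,"tz": 0,"yaw": 21},{"claw": 1,"tx": 0.0023,"ty": -0.095,"tz": 0,"yaw": 27},{"claw": 1,"tx": 0.0023,"ty": -0.11,"tz": 0,"yaw": 32},{"claw": 1,"tx": 0.0023,"ty": -0.116,"tz": -0.005,"yaw": 36},{"claw": 1,"tx": 0.0023,"ty": -0.1178,"tz": -0.02,"yaw": 38},{"claw": 1,"tx": 0.0023,"ty": -0.1178,"tz": -0.04,"yaw": 38},{"claw": 1,"tx": 0.0023,"ty": -0.1178,"tz": -0.055,"yaw": 38},{"claw": 1,"tx": 0.0023,"ty": -0.1178,"tz": -0.062,"yaw": 38},{"claw": 1,"tx": 0.0023,"ty": -0.1178,"tz": -0.065,"yaw": 38},{"claw": 1,"tx": 0.0023,"ty": -0.1178,"tz": -0.065,"yaw": 38},{"claw": 1,"tx": 0.0023,"ty": -0.1178,"tz": -0.065,"yaw": 38},{"claw": 1,"tx": 0.0023,"ty": -0.1178,"tz": -0.065,"yaw": 38},{"claw": 1,"tx": 0.0023,"ty": -0.1178,"tz": -0.065,"yaw": 38}]'

```text
t: 9.75
eef_pos: [0.5345, -0.1756, 0.2587]
eef_rot: [0.878, -0.479, 0.001, -0.0]
wrist_force: [0.6, -0.4, -5.1]
finger_gap: 0.0178
grip_force: 25.0
```

```bash
python3 b.py w7 gauge bore
python3 - <<'E'
from h import *
s=arm.get_state(); d=np.load("w7.npy"); vv,uu=np.mgrid[0:420,0:560]; W=world("wrist",s,uu,vv,d)
m=(abs(W[...,2]-.16)<.005)&(np.hypot(W[...,0]-.534,W[...,1]+.175)<.1)&(d>.02)
Q=W[m]; print(m.sum(),cv2.minAreaRect((Q[:,:2]*1000).astype(np.float32)),np.median(Q[:,2]))
E
```

```text
gauge 0.6 279 208 [ 0.5442 -0.1832  0.207 ]
9.75 [ 0.5345 -0.1756  0.2587] [ 8.778e-01 -4.790e-01  1.100e-03 -4.000e-04] [-0.03  0.25 -0.09  0.   -1.22  0.6 ] [ 0.57923276 -0.37955239 -5.06209844]
10102 ((536.9511108398438, -180.79019165039062), (116.39320373535156, 103.20178985595703), 33.11170959472656) 0.15912587573450648
```

View pics/w7.png

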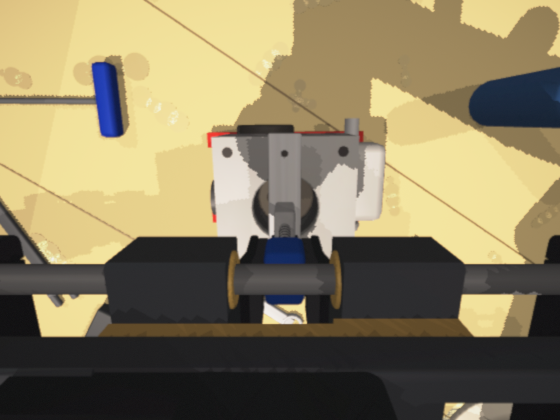

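The bridge is centred over the bore (columns 270–300 against a bore at 253–318) and square to the barrel face. Lowering gently.

Call:
drive_tool --plan '[{"claw": 1,"tx": 0,"ty": 0,"tz": -0.003,"yaw": 0},{"claw": 1,"tx": 0,"ty": 0,"tz": -0.006,"yaw": 0},{"claw": 1,"tx": 0,"ty": 0,"tz": -0.008,"yaw": 0},{"claw": 1,"tx": 0,"ty": 0,"tz": -0.009,"yaw": 0},{"claw": 1,"tx": 0,"ty": 0,"tz": -0.01,"yaw": 0},{"claw": 1,"tx": 0,"ty": 0,"tz": -0.011,"yaw": 0},{"claw": 1,"tx": 0,"ty": 0,"tz": -0.0115,"yaw": 0},{"claw": 1,"tx": 0,"ty": 0,"tz": -0.012,"yaw": 0},{"claw": 1,"tx": 0,"ty": 0,"tz": -0.012,"yaw": 0}]'

```text
t: 10.65
eef_pos: [0.5339, -0.1755, 0.2455]
eef_rot: [0.878, -0.479, -0.0, 0.0]
wrist_force: [-1.0, -0.2, -6.4]
finger_gap: 0.0172
grip_force: 25.0
```

Call:
drive_tool --plan '[{"claw": 1,"tx": 0,"ty": 0,"tz": -0.0005,"yaw": 0},{"claw": 1,"tx": 0,"ty": 0,"tz": -0.001,"yaw": 0},{"claw": 1,"tx": 0,"ty": 0,"tz": -0.0015,"yaw": 0},{"claw": 1,"tx": 0,"ty": 0,"tz": -0.002,"yaw": 0},{"claw": 1,"tx": 0,"ty": 0,"tz": -0.0025,"yaw": 0},{"claw": 1,"tx": 0,"ty": 0,"tz": -0.003,"yaw": 0},{"claw": 1,"tx": 0,"ty": 0,"tz": -0.0035,"yaw": 0},{"claw": 1,"tx": 0,"ty": 0,"tz": -0.0035,"yaw": 0},{"claw": 1,"tx": 0,"ty": 0,"tz": -0.0035,"yaw": 0}]'

```text
t: 11.4
eef_pos: [0.534, -0.1755, 0.2425]
eef_rot: [0.878, -0.479, 0.0, -0.0]
wrist_force: [-2.4, 3.5, 1.4]
finger_gap: 0.0178
grip_force: 25.0
```

Call:
drive_tool --plan '[{"claw": 0.72,"tx": 0,"ty": 0,"tz": 0,"yaw": 0},{"claw": 0.72,"tx": 0,"ty": 0,"tz": 0,"yaw": 0},{"claw": 0.72,"tx": 0,"ty": 0,"tz": 0,"yaw": 0},{"claw": 0.72,"tx": 0,"ty": 0,"tz": 0,"yaw": 0},{"claw": 0.72,"tx": 0,"ty": 0,"tz": 0,"yaw": 0}]'

```text
t: 11.82
eef_pos: [0.5342, -0.1758, 0.2421]
eef_rot: [0.878, -0.479, 0.0, -0.0]
wrist_force: [-0.1, 0.6, -0.5]
finger_gap: 0.0242
grip_force: 0.0
```

Call:
drive_tool --plan '[{"claw": 1,"tx": 0,"ty": 0,"tz": 0,"yaw": 0},{"claw": 1,"tx": 0,"ty": 0,"tz": 0,"yaw": 0},{"claw": 1,"tx": 0,"ty": 0,"tz": 0,"yaw": 0},{"claw": 1,"tx": 0,"ty": 0,"tz": 0,"yaw": 0},{"claw": 1,"tx": 0,"ty": 0,"tz": 0,"yaw": 0},{"claw": 1,"tx": 0,"ty": 0,"tz": 0,"yaw": 0}]' --squeeze 15

```text
t: 12.32
eef_pos: [0.534, -0.1756, 0.242]
eef_rot: [0.878, -0.479, 0.0, 0.0]
wrist_force: [0.4, -0.5, 0.1]
finger_gap: 0.018
grip_force: 15.0
```

Call:
drive_tool --plan '[{"claw": 1,"tx": 0,"ty": 0,"tz": -0.0005,"yaw": 0},{"claw": 1,"tx": 0,"ty": 0,"tz": -0.001,"yaw": 0},{"claw": 1,"tx": 0,"ty": 0,"tz": -0.002,"yaw": 0},{"claw": 1,"tx": 0,"ty": 0,"tz": -0.003,"yaw": 0},{"claw": 1,"tx": 0,"ty": 0,"tz": -0.004,"yaw": 0},{"claw": 1,"tx": 0,"ty": 0,"tz": -0.005,"yaw": 0},{"claw": 1,"tx": 0,"ty": 0,"tz": -0.006,"yaw": 0},{"claw": 1,"tx": 0,"ty": 0,"tz": -0.007,"yaw": 0},{"claw": 1,"tx": 0,"ty": 0,"tz": -0.008,"yaw": 0}]' --squeeze 6

```text
t: 13.07
eef_pos: [0.534, -0.1756, 0.234]
eef_rot: [0.878, -0.479, 0.0, 0.0]
wrist_force: [1.0, -1.6, 1.8]
finger_gap: 0.0181
grip_force: 6.0
```

Call:
drive_tool --plan '[{"claw": 1,"tx": 0,"ty": 0,"tz": -0.001,"yaw": 0},{"claw": 1,"tx": 0,"ty": 0,"tz": -0.002,"yaw": 0},{"claw": 1,"tx": 0,"ty": 0,"tz": -0.003,"yaw": 0},{"claw": 1,"tx": 0,"ty": 0,"tz": -0.004,"yaw": 0},{"claw": 1,"tx": 0,"ty": 0,"tz": -0.005,"yaw": 0},{"claw": 1,"tx": 0,"ty": 0,"tz": -0.006,"yaw": 0},{"claw": 1,"tx": 0,"ty": 0,"tz": -0.007,"yaw": 0},{"claw": 1,"tx": 0,"ty": 0,"tz": -0.0075,"yaw": 0},{"claw": 1,"tx": 0,"ty": 0,"tz": -0.008,"yaw": 0}]'

```text
t: 13.82
eef_pos: [0.534, -0.1756, 0.226]
eef_rot: [0.878, -0.479, 0.0, 0.0]
wrist_force: [2.2, -1.6, 1.6]
finger_gap: 0.0177
grip_force: 6.0
```

```bash
python3 b.py w8 rod | tail -2
python3 - <<'E'
from h import *
s=arm.get_state(); d=np.load("w8.npy"); p=cv2.imread("pics/w8.png"); vv,uu=np.mgrid[0:420,0:560]; W=world("wrist",s,uu,vv,d)
h=cv2.cvtColor(p,cv2.COLOR_BGR2HSV); m=(abs(uu-285)<16)&(h[...,0]>105)&(h[...,0]<130)&(h[...,1]>120)&(vv>225)&(vv<310)&(d>.02)
T=(W[...,2]-s["eef_pos"][2])[m]; print(m.sum(),np.percentile(T,[5,50,95]))
g=(abs(uu-285)<10)&(vv<200)&(abs(W[...,2]-.172)<.006); print(np.median(W[g][:,2]),g.sum())
E
```

```text
rod 0.7 285 266 [ 0.5523 -0.2034  0.3111]
13.8167 [ 0.534  -0.1756  0.226 ] [ 8.777e-01 -4.791e-01  1.000e-04  0.000e+00] [-0.03  0.28 -0.14  0.   -1.15  0.6 ] [ 2.19315678 -1.60863436  1.59730789]
1081 [0.01408434 0.03066612 0.03261905]
0.17170052290099083 1240
```

Call:
drive_tool --plan '[{"claw": 1,"tx": 0,"ty": 0,"tz": -0.001,"yaw": 0},{"claw": 1,"tx": 0,"ty": 0,"tz": -0.002,"yaw": 0},{"claw": 1,"tx": 0,"ty": 0,"tz": -0.003,"yaw": 0},{"claw": 1,"tx": 0,"ty": 0,"tz": -0.0035,"yaw": 0},{"claw": 1,"tx": 0,"ty": 0,"tz": -0.004,"yaw": 0}]'

```text
t: 14.33
eef_pos: [0.534, -0.1756, 0.222]
eef_rot: [0.878, -0.479, 0.0, 0.0]
wrist_force: [1.2, -2.2, 0.6]
finger_gap: 0.0178
grip_force: 6.0
```

Call:
drive_tool --plan '[{"claw": 1,"tx": 0,"ty": 0,"tz": -0.0003,"yaw": 0},{"claw": 1,"tx": 0,"ty": 0,"tz": -0.0006,"yaw": 0},{"claw": 1,"tx": 0,"ty": 0,"tz": -0.0009,"yaw": 0},{"claw": 1,"tx": 0,"ty": 0,"tz": -0.0012,"yaw": 0}]'

```text
t: 14.67
eef_pos: [0.534, -0.1756, 0.2209]
eef_rot: [0.878, -0.479, 0.0, -0.0]
wrist_force: [1.2, -2.7, 1.8]
finger_gap: 0.0181
grip_force: 6.0
```

Call:
drive_tool --plan '[{"claw": 1,"tx": 0,"ty": 0,"tz": -0.0003,"yaw": 0},{"claw": 1,"tx": 0,"ty": 0,"tz": -0.0006,"yaw": 0},{"claw": 1,"tx": 0,"ty": 0,"tz": -0.0009,"yaw": 0},{"claw": 1,"tx": 0,"ty": 0,"tz": -0.0012,"yaw": 0},{"claw": 1,"tx": 0,"ty": 0,"tz": -0.0015,"yaw": 0}]'

```text
t: 15.08
eef_pos: [0.534, -0.1756, 0.2194]
eef_rot: [0.878, -0.479, 0.0, -0.0]
wrist_force: [0.7, -2.0, 2.0]
finger_gap: 0.0181
grip_force: 6.0
```

Call:
drive_tool --plan '[{"claw": 1,"tx": 0,"ty": 0,"tz": -0.0003,"yaw": 0},{"claw": 1,"tx": 0,"ty": 0,"tz": -0.0006,"yaw": 0},{"claw": 1,"tx": 0,"ty": 0,"tz": -0.0009,"yaw": 0},{"claw": 1,"tx": 0,"ty": 0,"tz": -0.0012,"yaw": 0}]'

```text
t: 15.42
eef_pos: [0.534, -0.1756, 0.2181]
eef_rot: [0.878, -0.479, 0.0, 0.0]
wrist_force: [1.7, -3.1, 1.7]
finger_gap: 0.0179
grip_force: 6.0
```

Call:
drive_tool --plan '[{"claw": 1,"tx": 0,"ty": 0,"tz": -0.0003,"yaw": 0},{"claw": 1,"tx": 0,"ty": 0,"tz": -0.0006,"yaw": 0},{"claw": 1,"tx": 0,"ty": 0,"tz": -0.0009,"yaw": 0},{"claw": 1,"tx": 0,"ty": 0,"tz": -0.0012,"yaw": 0},{"claw": 1,"tx": 0,"ty": 0,"tz": -0.0015,"yaw": 0}]'

```text
t: 15.83
eef_pos: [0.534, -0.1756, 0.2167]
eef_rot: [0.878, -0.479, 0.0, -0.0]
wrist_force: [1.5, -3.2, 1.2]
finger_gap: 0.0179
grip_force: 6.0
```

Call:
drive_tool --plan '[{"claw": 1,"tx": 0,"ty": 0,"tz": -0.0003,"yaw": 0},{"claw": 1,"tx": 0,"ty": 0,"tz": -0.0006,"yaw": 0},{"claw": 1,"tx": 0,"ty": 0,"tz": -0.0009,"yaw": 0},{"claw": 1,"tx": 0,"ty": 0,"tz": -0.0012,"yaw": 0}]'

```text
t: 16.17
eef_pos: [0.534, -0.1756, 0.2155]
eef_rot: [0.878, -0.479, 0.0, 0.0]
wrist_force: [1.8, -3.0, 1.0]
finger_gap: 0.0177
grip_force: 6.0
```

Call:
drive_tool --plan '[{"claw": 1,"tx": 0,"ty": 0,"tz": -0.0003,"yaw": 0},{"claw": 1,"tx": 0,"ty": 0,"tz": -0.0006,"yaw": 0},{"claw": 1,"tx": 0,"ty": 0,"tz": -0.0009,"yaw": 0},{"claw": 1,"tx": 0,"ty": 0,"tz": -0.0012,"yaw": 0},{"claw": 1,"tx": 0,"ty": 0,"tz": -0.0015,"yaw": 0}]'

```text
t: 16.58
eef_pos: [0.534, -0.1756, 0.214]
eef_rot: [0.878, -0.479, 0.0, 0.0]
wrist_force: [2.2, -2.8, 1.1]
finger_gap: 0.018
grip_force: 6.0
```

Call:
drive_tool --plan '[{"claw": 1,"tx": 0,"ty": 0,"tz": -0.0003,"yaw": 0},{"claw": 1,"tx": 0,"ty": 0,"tz": -0.0006,"yaw": 0},{"claw": 1,"tx": 0,"ty": 0,"tz": -0.0009,"yaw": 0},{"claw": 1,"tx": 0,"ty": 0,"tz": -0.0012,"yaw": 0}]'

```text
t: 16.92
eef_pos: [0.534, -0.1756, 0.2127]
eef_rot: [0.878, -0.479, 0.0, -0.0]
wrist_force: [1.7, -3.7, 0.5]
finger_gap: 0.0179
grip_force: 6.0
```

Call:
drive_tool --plan '[{"claw": 1,"tx": 0,"ty": 0,"tz": -0.0003,"yaw": 0},{"claw": 1,"tx": 0,"ty": 0,"tz": -0.0006,"yaw": 0},{"claw": 1,"tx": 0,"ty": 0,"tz": -0.0009,"yaw": 0},{"claw": 1,"tx": 0,"ty": 0,"tz": -0.0012,"yaw": 0},{"claw": 1,"tx": 0,"ty": 0,"tz": -0.0015,"yaw": 0}]'

```text
t: 17.33
eef_pos: [0.534, -0.1756, 0.2113]
eef_rot: [0.878, -0.479, 0.0, -0.0]
wrist_force: [2.1, -3.6, 0.8]
finger_gap: 0.0175
grip_force: 6.0
```

Call:
drive_tool --plan '[{"claw": 1,"tx": 0,"ty": 0,"tz": -0.0003,"yaw": 0},{"claw": 1,"tx": 0,"ty": 0,"tz": -0.0006,"yaw": 0},{"claw": 1,"tx": 0,"ty": 0,"tz": -0.0009,"yaw": 0},{"claw": 1,"tx": 0,"ty": 0,"tz": -0.0012,"yaw": 0}]'

```text
t: 17.67
eef_pos: [0.534, -0.1756, 0.2101]
eef_rot: [0.878, -0.479, 0.0, -0.0]
wrist_force: [2.1, -3.4, 2.6]
finger_gap: 0.018
grip_force: 6.0
```

Call:
drive_tool --plan '[{"claw": 1,"tx": 0,"ty": 0,"tz": -0.0003,"yaw": 0},{"claw": 1,"tx": 0,"ty": 0,"tz": -0.0006,"yaw": 0}]'

```text
t: 17.83
eef_pos: [0.534, -0.1756, 0.2094]
eef_rot: [0.878, -0.479, 0.0, -0.0]
wrist_force: [1.1, -4.1, 1.1]
finger_gap: 0.0181
grip_force: 6.0
```

```bash
cat > f.py <<'E'
from h import *
F=[]
for i in range(3):
    s,p,d=shot("wrist"); F.append(s["wrist_force"])
vv,uu=np.mgrid[0:420,0:560]; W=world("wrist",s,uu,vv,d)
h=cv2.cvtColor(p[...,::-1].copy(),cv2.COLOR_BGR2HSV); m=(abs(uu-285)<16)&(h[...,0]>105)&(h[...,0]<130)&(h[...,1]>120)&(vv>225)&(vv<310)&(d>.02)
print(np.round(F,2)); print(np.percentile((W[...,2]-s["eef_pos"][2])[m],[5,50,95]), s["t"],s["eef_pos"])
g=(abs(uu-285)<10)&(vv<200)&(abs(W[...,2]-.172)<.006); print(np.median(W[g][:,2]),g.sum())
E
python3 f.py
```

```text
[[ 1.09 -4.06  1.11]
 [ 2.03 -4.54  0.78]
 [ 2.05 -3.71 -0.  ]]
[0.01444659 0.03076357 0.032592  ] 17.9333 [ 0.53396388 -0.17557503  0.2093712 ]
0.17177963857461198 1223
```

Call:
drive_tool --plan '[{"claw": 1,"tx": 0,"ty": 0,"tz": -0.0003,"yaw": 0},{"claw": 1,"tx": 0,"ty": 0,"tz": -0.0006,"yaw": 0},{"claw": 1,"tx": 0,"ty": 0,"tz": -0.0009,"yaw": 0},{"claw": 1,"tx": 0,"ty": 0,"tz": -0.0012,"yaw": 0}]'

```text
t: 18.32
eef_pos: [0.534, -0.1756, 0.2083]
eef_rot: [0.878, -0.479, 0.0, -0.0]
wrist_force: [2.5, -4.2, 0.7]
finger_gap: 0.018
grip_force: 6.0
```

Call:
drive_tool --plan '[{"claw": 1,"tx": 0,"ty": 0,"tz": -0.0003,"yaw": 0},{"claw": 1,"tx": 0,"ty": 0,"tz": -0.0006,"yaw": 0},{"claw": 1,"tx": 0,"ty": 0,"tz": -0.0009,"yaw": 0},{"claw": 1,"tx": 0,"ty": 0,"tz": -0.0012,"yaw": 0}]'

```text
t: 18.65
eef_pos: [0.534, -0.1756, 0.207]
eef_rot: [0.878, -0.479, 0.0, -0.0]
wrist_force: [2.4, -4.8, 1.1]
finger_gap: 0.0179
grip_force: 6.0
```

Call:
drive_tool --plan '[{"claw": 1,"tx": 0.0001,"ty": -0.0002,"tz": -0.0003,"yaw": 0},{"claw": 1,"tx": 0.0002,"ty": -0.0003,"tz": -0.0006,"yaw": 0},{"claw": 1,"tx": 0.0003,"ty": -0.0004,"tz": -0.0009,"yaw": 0},{"claw": 1,"tx": 0.0003,"ty": -0.0004,"tz": -0.0012,"yaw": 0}]'

```text
t: 18.98
eef_pos: [0.534, -0.1756, 0.2056]
eef_rot: [0.878, -0.479, -0.0, -0.0]
wrist_force: [2.0, -1.5, 0.8]
finger_gap: 0.0178
grip_force: 6.0
```

Call:
drive_tool --plan '[{"claw": 1,"tx": 0,"ty": 0,"tz": -0.0003,"yaw": 0},{"claw": 1,"tx": 0,"ty": 0,"tz": -0.0006,"yaw": 0},{"claw": 1,"tx": 0,"ty": 0,"tz": -0.0009,"yaw": 0},{"claw": 1,"tx": 0,"ty": 0,"tz": -0.0012,"yaw": 0}]'

```text
t: 19.32
eef_pos: [0.534, -0.1757, 0.2044]
eef_rot: [0.878, -0.479, -0.0, -0.0]
wrist_force: [0.6, -1.3, 1.7]
finger_gap: 0.0178
grip_force: 6.0
```

Lateral load relieved. Continuing.

Call:
drive_tool --plan '[{"claw": 1,"tx": 0,"ty": 0,"tz": -0.0003,"yaw": 0},{"claw": 1,"tx": 0,"ty": 0,"tz": -0.0006,"yaw": 0},{"claw": 1,"tx": 0,"ty": 0,"tz": -0.0009,"yaw": 0},{"claw": 1,"tx": 0,"ty": 0,"tz": -0.0012,"yaw": 0}]'

```text
t: 19.65
eef_pos: [0.5339, -0.1757, 0.2032]
eef_rot: [0.878, -0.479, -0.0, -0.0]
wrist_force: [-0.2, 1.9, -0.4]
finger_gap: 0.0181
grip_force: 6.0
```

Call:
drive_tool --plan '[{"claw": 1,"tx": 0,"ty": 0,"tz": -0.0003,"yaw": 0},{"claw": 1,"tx": 0,"ty": 0,"tz": -0.0006,"yaw": 0},{"claw": 1,"tx": 0,"ty": 0,"tz": -0.0009,"yaw": 0},{"claw": 1,"tx": 0,"ty": 0,"tz": -0.0012,"yaw": 0}]'

```text
t: 19.98
eef_pos: [0.534, -0.1757, 0.2021]
eef_rot: [0.878, -0.479, -0.0, -0.0]
wrist_force: [0.3, 2.2, 0.9]
finger_gap: 0.0182
grip_force: 6.0
```

Call:
drive_tool --plan '[{"claw": 1,"tx": 0,"ty": 0,"tz": -0.0003,"yaw": 0},{"claw": 1,"tx": 0,"ty": 0,"tz": -0.0006,"yaw": 0},{"claw": 1,"tx": 0,"ty": 0,"tz": -0.0009,"yaw": 0},{"claw": 1,"tx": 0,"ty": 0,"tz": -0.0012,"yaw": 0}]'

```text
t: 20.32
eef_pos: [0.534, -0.1757, 0.2009]
eef_rot: [0.878, -0.479, -0.0, -0.0]
wrist_force: [-1.6, 2.3, 2.9]
finger_gap: 0.0181
grip_force: 6.0
```

```bash
python3 f.py
```

```text
[[-1.62  2.35  2.88]
 [-0.16  2.46  1.21]
 [-0.7   2.35  0.71]]
[0.01431236 0.03069874 0.03260622] 20.4167 [ 0.53396818 -0.17571747  0.20088485]
0.17178071883012458 1210
```

Call:
drive_tool --plan '[{"claw": 1,"tx": 0,"ty": 0,"tz": -0.0003,"yaw": 0},{"claw": 1,"tx": 0,"ty": 0,"tz": -0.0006,"yaw": 0},{"claw": 1,"tx": 0,"ty": 0,"tz": -0.0009,"yaw": 0},{"claw": 1,"tx": 0,"ty": 0,"tz": -0.0009,"yaw": 0}]'

```text
t: 20.8
eef_pos: [0.534, -0.1758, 0.2008]
eef_rot: [0.878, -0.479, -0.0, 0.0]
wrist_force: [-3.0, 5.8, 4.7]
finger_gap: 0.0181
grip_force: 6.0
```

```bash
python3 f.py
```

```text
[[-3.01  5.83  4.73]
 [-2.32  4.62  4.94]
 [-2.96  3.83  4.87]]
[0.01399621 0.03081644 0.03262232] 20.9 [ 0.5340339  -0.17577304  0.20083158]
0.171872245759307 1207
```

Contact felt: Fz stepped up to about 4.8 N and held, and the tool stopped at 0.2008. I'll ease off slightly, let go and rise.

Call:
drive_tool --plan '[{"claw": 1,"tx": 0,"ty": 0,"tz": 0.0004,"yaw": 0},{"claw": 0.5,"tx": 0,"ty": 0,"tz": 0.0004,"yaw": 0},{"claw": 0.5,"tx": 0,"ty": 0,"tz": 0.0004,"yaw": 0},{"claw": 0.5,"tx": 0,"ty": 0,"tz": 0.0004,"yaw": 0},{"claw": 0.5,"tx": 0,"ty": 0,"tz": 0.0004,"yaw": 0},{"claw": 0.5,"tx": 0,"ty": 0,"tz": 0.0004,"yaw": 0},{"claw": 0.5,"tx": 0,"ty": 0,"tz": 0.0004,"yaw": 0},{"claw": 0.5,"tx": 0,"ty": 0,"tz": 0.01,"yaw": 0},{"claw": 0.5,"tx": 0,"ty": 0,"tz": 0.03,"yaw": 0},{"claw": 0.5,"tx": 0,"ty": 0,"tz": 0.06,"yaw": 0},{"claw": 0.5,"tx": 0,"ty": 0,"tz": 0.09,"yaw": 0},{"claw": 0.7,"tx": 0,"ty": 0,"tz": 0.115,"yaw": 0},{"claw": 1,"tx": 0,"ty": 0,"tz": 0.12,"yaw": 0},{"claw": 1,"tx": 0,"ty": 0,"tz": 0.12,"yaw": 0},{"claw": 1,"tx": 0,"ty": 0,"tz": 0.12,"yaw": 0},{"claw": 1,"tx": 0,"ty": 0,"tz": 0.12,"yaw": 0},{"claw": 1,"tx": 0,"ty": 0,"tz": 0.12,"yaw": 0}]'

```text
t: 22.37
eef_pos: [0.5336, -0.1758, 0.3186]
eef_rot: [0.878, -0.479, -0.001, 0.001]
wrist_force: [0.5, -0.2, -0.8]
finger_gap: 0.0114
grip_force: 0.0
```

```bash
python3 b.py w9 rod lever_pad gauge; sed -i 's/^zt=/zt=/' c.py; python3 c.py w9 0.534 -0.175 0.16
python3 - <<'E'
from h import *
for n in ("top","side"):
    s,p,d=shot(n); r=arm.place_of(n,"lever_pad")
    for q in r: 
        u,v=q["point"][0]*560,q["point"][1]*420; w=ray_at_z(n,s,u,v,.205)
        if np.hypot(w[0]-.534,w[1]+.175)<.1: print(n,q["score"],u,v,w)
E
```

```text
rod 0.58 283 205 [ 0.5378 -0.1795  0.2327]
lever_pad 0.97 284 253 [ 0.5094 -0.1374  0.2083]
lever_pad 0.35 282 193 [ 0.5423 -0.1857  0.224 ]
gauge 0.73 283 192 [ 0.5423 -0.1862  0.2239]
22.3667 [ 0.5336 -0.1758  0.3186] [ 8.777e-01 -4.791e-01 -1.500e-03  6.000e-04] [-0.03  0.23  0.02 -0.   -1.37  0.6 ] [ 0.53324569 -0.21116992 -0.75216545]
ground z 0.16060382223240585
knob all 739 [ 535.8 -176.7] [16.8 25.2] 32.7 z [0.23   0.2334 0.2343]
knob top 664 [ 535.8 -176.7] [16.8 25.2] 32.7 z [0.2323 0.2335 0.2344]
red 206 [ 537.  -178.4] [137.4 107.8] 32.8 z [0.0159 0.2078 0.2092]
bridge 1632 [ 516.4 -151. ] [ 26.8 200.3] 33.9 z [0.1715 0.1727 0.1738]
bridge dir deg 123.47614422161166 [ 0.54749005 -0.1971941 ]
side 0.48 304.808 201.81 [ 0.50916593 -0.14054762  0.205     ]
```

View pics/w9.png

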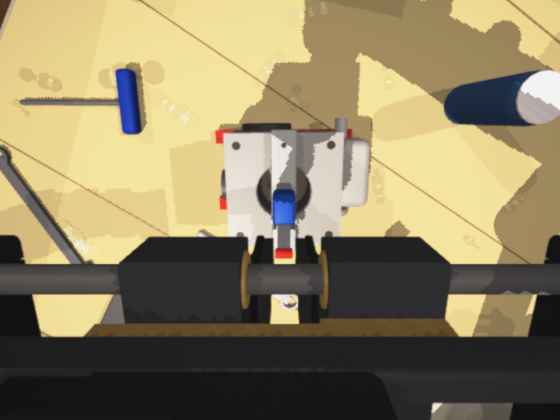

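The gauge stands flat across the bore, with its knob at (284,208), and the lever bar at (284,253) is still up. Now I'll press the lever with shut fingers.

Call:
drive_tool --plan '[{"claw": 1,"tx": -0.01,"ty": 0.015,"tz": 0,"yaw": 0},{"claw": 1,"tx": -0.02,"ty": 0.03,"tz": 0,"yaw": 0},{"claw": 1,"tx": -0.029,"ty": 0.0445,"tz": 0,"yaw": 0},{"claw": 1,"tx": -0.029,"ty": 0.0445,"tz": -0.015,"yaw": 0},{"claw": 1,"tx": -0.029,"ty": 0.0445,"tz": -0.04,"yaw": 0},{"claw": 1,"tx": -0.029,"ty": 0.0445,"tz": -0.065,"yaw": 0},{"claw": 1,"tx": -0.029,"ty": 0.0445,"tz": -0.085,"yaw": 0},{"claw": 1,"tx": -0.029,"ty": 0.0445,"tz": -0.097,"yaw": 0},{"claw": 1,"tx": -0.029,"ty": 0.0445,"tz": -0.101,"yaw": 0},{"claw": 1,"tx": -0.029,"ty": 0.0445,"tz": -0.101,"yaw": 0},{"claw": 1,"tx": -0.029,"ty": 0.0445,"tz": -0.101,"yaw": 0}]'

```text
t: 23.68
eef_pos: [0.5058, -0.1316, 0.2199]
eef_rot: [0.878, -0.479, 0.001, -0.0]
wrist_force: [-0.1, -0.5, 0.5]
finger_gap: 0.0003
grip_force: 0.0
```

Call:
drive_tool --plan '[{"claw": 1,"tx": 0,"ty": 0,"tz": -0.002,"yaw": 0},{"claw": 1,"tx": 0,"ty": 0,"tz": -0.005,"yaw": 0},{"claw": 1,"tx": 0,"ty": 0,"tz": -0.008,"yaw": 0},{"claw": 1,"tx": 0,"ty": 0,"tz": -0.011,"yaw": 0},{"claw": 1,"tx": 0,"ty": 0,"tz": -0.013,"yaw": 0},{"claw": 1,"tx": 0,"ty": 0,"tz": -0.015,"yaw": 0},{"claw": 1,"tx": 0,"ty": 0,"tz": -0.017,"yaw": 0},{"claw": 1,"tx": 0,"ty": 0,"tz": -0.019,"yaw": 0},{"claw": 1,"tx": 0,"ty": 0,"tz": -0.021,"yaw": 0},{"claw": 1,"tx": 0,"ty": 0,"tz": -0.023,"yaw": 0},{"claw": 1,"tx": 0,"ty": 0,"tz": -0.025,"yaw": 0},{"claw": 1,"tx": 0,"ty": 0,"tz": -0.025,"yaw": 0}]'

```text
t: 24.68
eef_pos: [0.5053, -0.1314, 0.1937]
eef_rot: [0.878, -0.479, -0.0, -0.0]
wrist_force: [-0.2, 1.3, 2.1]
finger_gap: 0.0004
grip_force: 1.0
```

Call:
drive_tool --plan '[{"claw": 1,"tx": 0,"ty": 0,"tz": -0.001,"yaw": 0},{"claw": 1,"tx": 0,"ty": 0,"tz": -0.002,"yaw": 0},{"claw": 1,"tx": 0,"ty": 0,"tz": -0.003,"yaw": 0},{"claw": 1,"tx": 0,"ty": 0,"tz": -0.004,"yaw": 0},{"claw": 1,"tx": 0,"ty": 0,"tz": -0.0045,"yaw": 0},{"claw": 1,"tx": 0,"ty": 0,"tz": -0.005,"yaw": 0},{"claw": 1,"tx": 0,"ty": 0,"tz": -0.005,"yaw": 0}]'

```text
t: 25.27
eef_pos: [0.5053, -0.1314, 0.1904]
eef_rot: [0.878, -0.479, 0.0, -0.0]
wrist_force: [-3.6, 4.0, 9.7]
finger_gap: 0.0004
grip_force: 4.8
```

Call:
drive_tool --plan '[{"claw": 1,"tx": 0,"ty": 0,"tz": -0.0005,"yaw": 0},{"claw": 1,"tx": 0,"ty": 0,"tz": -0.0007,"yaw": 0},{"claw": 1,"tx": 0,"ty": 0,"tz": -0.0007,"yaw": 0}]'

```text
t: 25.52
eef_pos: [0.5054, -0.1314, 0.1903]
eef_rot: [0.878, -0.479, 0.001, -0.0]
wrist_force: [-5.5, 5.6, 13.2]
finger_gap: 0.0006
grip_force: 6.1
```

Call:
drive_tool --plan '[{"claw": 1,"tx": 0,"ty": 0,"tz": 0.003,"yaw": 0},{"claw": 1,"tx": 0,"ty": 0,"tz": 0.015,"yaw": 0},{"claw": 1,"tx": 0,"ty": 0,"tz": 0.04,"yaw": 0},{"claw": 1,"tx": 0,"ty": 0,"tz": 0.075,"yaw": 0},{"claw": 1,"tx": 0,"ty": 0.015,"tz": 0.11,"yaw": 0},{"claw": 1,"tx": -0.01,"ty": 0.03,"tz": 0.135,"yaw": 0},{"claw": 1,"tx": -0.015,"ty": 0.04,"tz": 0.15,"yaw": 0},{"claw": 1,"tx": -0.015,"ty": 0.04,"tz": 0.15,"yaw": 0},{"claw": 1,"tx": -0.015,"ty": 0.04,"tz": 0.15,"yaw": 0},{"claw": 1,"tx": -0.015,"ty": 0.04,"tz": 0.15,"yaw": 0},{"claw": 1,"tx": -0.015,"ty": 0.04,"tz": 0.15,"yaw": 0},{"claw": 1,"tx": -0.015,"ty": 0.04,"tz": 0.15,"yaw": 0}]'

```text
t: 26.52
eef_pos: [0.49, -0.0919, 0.3368]
eef_rot: [0.878, -0.479, -0.001, 0.001]
wrist_force: [-0.3, -0.2, -0.4]
finger_gap: 0.0005
grip_force: 0.0
```

```bash
python3 b.py w10 rod lever_pad; python3 c.py w10 0.534 -0.175 0.16; python3 -c "
from h import *
s,p,d=shot('side'); cv2.imwrite('pics/s2.png',cv2.resize(p[130:300,230:400,::-1],(510,510),interpolation=3))
a=cv2.imread('pics/w10.png')[60:300,180:400]; b=cv2.imread('pics/s2.png'); cv2.imwrite('pics/f.png',cv2.hconcat([cv2.resize(a,(290,316)),cv2.resize(b,(316,316))]))"
```

```text
rod 0.83 293 88 [ 0.5351 -0.1738  0.2343]
rod 0.79 400 227 [ 0.3382 -0.1197  0.115 ]
lever_pad 0.92 293 151 [ 0.5053 -0.1315  0.1907]
lever_pad 0.7 411 192 [ 0.325  -0.1644  0.0508]
26.5167 [ 0.49   -0.0919  0.3368] [ 0.8776 -0.4795 -0.0013  0.0009] [ 0.14  0.1  -0.08 -0.   -1.39  0.43] [-0.2612415  -0.2023499  -0.41130075]
ground z 0.1607475286170672
knob all 764 [ 517.5 -159. ] [21.3 75.8] 46.3 z [0.2325 0.2335 0.2346]
knob top 762 [ 517.5 -159. ] [21.3 75.8] 46.3 z [0.2325 0.2335 0.2346]
red 143 [ 507.6 -132.5] [14.2  8.4] 33.3 z [0.1892 0.1905 0.1913]
bridge 1663 [ 536.1 -189. ] [ 35.  179.9] 32.8 z [0.1714 0.1727 0.174 ]
bridge dir deg 122.33816382221772 [ 0.5454195  -0.19208951]
```

View pics/f.png

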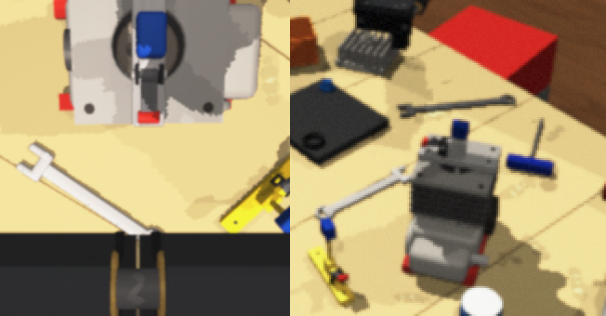

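The picture shows the gauge flat across the bore and centred. The lever bar is down at z 0.190 and the knob height is unchanged at 0.2335. Handing in.

```bash
python3 -c "
from bench import arm
print(arm.close_job())"
```

```text
the job is handed in; nothing more can be done
None
```

The gauge stands flat across the bore with its rod tip on the piston crown, about 40.5 mm below the barrel's upper face, the lock lever is pressed fully down, and the job was handed in at about 27 s with no verdict returned.

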